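# Feed a plaster cast into the viewing bay and hold the loupe in focus over it

### The job

Push the plywood tray with the plaster face cast along the rollers into the viewing bay until it rests against the end stop, keeping it on the rollers. Then pick up the loupe by its handle and hold it level, its lens centred over the face cast and at the height of the focus pointer on the post, and finish while still holding it there, still and in the gripper alone. Do not touch the cast, shift the pointer or disturb the other things on the table.

Things in the scene. Friction and masses are not known exactly. Their poses are not given: they have to be found in the camera images.
- track: Fixed aluminium roller track on the table, 160 mm across (x), 430 long (y). Origin: underside centre. Steel rollers, tops 45 mm above the table. Rails 136 mm apart inside, tops 56 mm high (86 in the bay, the last 150 mm at the -y end). End stop: cross plate, inner face at y = -210 mm, top 80 mm high; +y end open. Behind it, at y = -247 mm, a 12 mm post rises to 225 mm.
- bay (a point): Where the tray's origin is when the tray rests against the end stop: on the roller tops, 45 mm above the table, y = -135 mm in the track's frame, 75 mm before the stop. Axes as the track's.
- tray: Open plywood tray on the rollers, 130 mm across (x), 150 long (y, along the track), 45 high, walls and floor 6 mm, 0.25 to 0.5 kg. Origin: underside centre. 3 mm play to each rail. Starts 165 to 260 mm from home; push it towards the track's -y on its +y end wall (top 90 mm above the table). Rolls easily with little drag.
- cast: White plaster medallion with a raised face, 72 mm diameter, 26 mm high, lying loose on the tray's floor, not always in its middle. Origin: centre of its underside, 6 mm above the tray's underside.
- focus_tip (a point): Tip of the small dark steel focus pointer, which marks the focal height: the lens centre must be as high as this tip. It is a flat finger, 12 mm wide, on a 36 mm disc collar (8 mm thick, same mid-height) held by friction on the post behind the stop, 150 to 205 mm above the table, pointing along the track's +y to the bay; tip on the centre line at y = -210 mm.
- loupe: Hand loupe lying flat on the table at the left, lens roughly away from the robot, 0.13 kg. Steel ring, 76 mm outer diameter, 16 high, with glass; straight black handle 20 mm wide, 20 high. Origin: underside, below the balance point in the handle (grip across it here). x runs along the handle to the lens, whose centre is at x = 65 mm; handle from x = -75 to +18 mm.
- lens (a point): Centre of the loupe's lens, 65 mm along x from the loupe's origin and 8 mm above its underside. Axes as the loupe's.
- scraper: Flat scraper about 180 mm long lying on the table beside the loupe; leave alone. Origin: underside.
- beaker: Clear plastic beaker, 68 mm diameter, 95 mm high, near the robot; leave alone. Origin: centre of underside.
- tape: Roll of paper tape lying flat, 84 mm diameter, 24 mm high, near the robot; leave alone. Origin: centre of underside.
- jar: Closed squat jar, 64 mm diameter, 75 mm high, beyond the track; leave alone. Origin: centre of underside.
- sprayer: Hand sprayer, 68 mm diameter, 141 mm high, on the far left; leave alone. Origin: centre of underside.
- brush: Brush about 170 mm long lying beyond the track; leave alone. Origin: underside.
Things that resemble listed ones, but are neither listed nor needed, are in the scene too. Leave any pink look-alike of the tray alone.

How it is judged:
By the outcome, as a careful person would: the job done as asked, in the order asked, and still so for the second after the job is handed in, while the arm keeps its last pose, push and grip.
It also fails if it takes over 64 s, if anything falls off the work surface, if the arm or the gripper's body presses on something with over 40 N, if the wrist force passes 120 N, or if a joint passes its speed limit or range.

### The arm

A 6-joint arm with a two-finger parallel gripper is mounted at the origin on the work surface. World frame = base frame: x ahead of the robot, y to its left, z up, the work surface at z = 0. Lengths are in mm, angles in rad, forces in N, time in s.
With the tool pointing down it reaches from about 350 to 775 mm from the base axis. Payload 7.3 kg.
Tool frame: the origin (TCP) lies between the finger pads; the fingertips stand 14 mm ahead of it and the grasp point (between the pads) lies 5 mm behind it; z points along the fingers, y is the line along which they close (so a half turn about z gives the same grasp; the last joint's range is limited). The gripper opens to 92 mm and grips with 3 to 60 N. Pads are 19 mm wide; open, the fingers measure 130 mm over their backs; the gripper's body (75 mm by 190 mm) begins 47 mm behind the grasp point.
Start: joints at [1.159, 0.342, 1.524, -0, 1.275, -0.146], TCP at [137.891, 506.586, 240.741] pointing down, gripper open.
Joint ranges: [-2.53, 2.53], [-0.77, 2.02], [0.04, 2.7], [-1, 4.14], [0.28, 2.66], [-3.11, 3.11]. Speed limits (rad/s): [2.57, 2.57, 3.14, 3.14, 3.14, 3.14].

### API

Orientations are given as [roll, pitch, yaw] about the fixed x, y, z axes, in that order (R = Rz(yaw) Ry(pitch) Rx(roll)).
In Python, from plant import get_obs, cams, close_job gives the robot as it stands. The module is installed in compiled form; this text tells all that it offers.
- The arm moves only by the shell command python3 -m creep 'ROWS'. ROWS is JSON, a list of rows, each an object of numbers: "hand": the opening, from 0 (shut) to 1 (fully open); "tx", "ty", "tz": the shift along the tool's x, y, z in m; "spin": the turn about the tool's z in degrees. In form: [{"hand": .., "tx": .., "ty": .., "tz": .., "spin": ..}, ...]. A call has 1 to 5 rows; each row shifts and turns the commanded pose from where the row before left it, along the tool's axes as they then stand; what a row does not reach is not made up. A row lasts 1/8 s, in which the tool goes at most 62.5 mm and 10.7 degrees, less where a joint would pass 70% of its speed; a pose out of reach is approached as far as the arm can. A call is refused whole if a number of a shift passes 0.0625 or a number of a turn 10.7, either way. A call with a gripper value outside its range is refused whole. The fingers move at their own pace and stop on an object; the grip force is fixed at half the most. Time passes only in rows, so rows that do not move let the fingers close. It gives the time, the measured TCP pose, the force, the opening and the grip force at its end, in the units of the state.
- get_obs(): the state, without advancing time (a new reading comes with each control period).
- cams.capture(name): name is "side" or "top"; returns a dict with "color" (400x640x3 uint8, red, green, blue), "K" (3x3 intrinsics, pixels), "k1" (the pictures are not rectified: a ray, as slopes to the right and down, at radius r is drawn at 1 + k1 r^2 times it, then the intrinsics apply), "R" (3x3) and "t" (3): a world point X has camera coordinates R X + t. Camera axes: x right, y down, z forward; pixel columns grow to the right and rows downward; lengths in mm; the calibration is good to about 2 mm. A picture is of the moment at which its call begins. There is no depth.
- close_job(): hands the job in; it is judged then, once.
The state is a dict: "time": time; "joint_positions": joint angles; "dq": joint speeds; "tau": joint torques, N m; "tool_pos": TCP position; "tcp_rot": TCP orientation; "contact_force": force on the tool from outside, world axes, zero at the start; "moment": the same for the moment, N m; "grip_width": finger opening in mm; "finger_force": force on a finger pad.
Only numpy, scipy, OpenCV 4.12 (cv2) and the standard library are available. Lean on these libraries where they do the work, as an engineer would, in place of code of your own. Each camera call takes 0.05 s, during which the arm holds its last target. There are 200 camera calls.

## Working session

There is one attempt and no reset: what is moved stays moved. The work goes in short steps, Python scripts to look and compute and a shell command to move; the robot and the scene stay as the last step left them, time stands still between calls to the robot, and variables do not carry over. Pictures are saved under pics/ and viewed, at most 10 in all, crops included, and the job is handed in when it is done.

```bash
mkdir -p pics
cat > h.py <<'E'
import numpy as np,cv2
from scipy.spatial.transform import Rotation as Ro
from plant import get_obs,cams
def cap(n,save=None):
    c=cams.capture(n)
    if save: cv2.imwrite('pics/'+save,c['color'][:,:,::-1])
    np.savez(''+n+'.npz',**{k:c[k] for k in c})
    return c
def load(n): return np.load(''+n+'.npz')
def ray(c,uv):
    K=c['K'];D=np.array([float(c['k1']),0,0,0,0])
    p=cv2.undistortPoints(np.array([[uv]],float),K,D)[0,0]
    R=np.array(c['R']);return -R.T@c['t'],R.T@np.array([p[0],p[1],1])
def onz(c,uv,z):
    o,d=ray(c,uv);return o+d*(z-o[2])/d[2]
def proj(c,X):
    D=np.array([float(c['k1']),0,0,0,0])
    return cv2.projectPoints(np.array(X,float).reshape(-1,1,3),cv2.Rodrigues(np.array(c['R']))[0],np.array(c['t'],float),c['K'],D)[0][:,0]
E
python3 - <<'E'
from h import *
for n in('top','side'):
    c=cap(n,n+'0.png');print(n,c['K'].tolist(),c['k1'],-np.array(c['R']).T@c['t'],np.round(c['R'],2).tolist())
o=get_obs();print(o['tool_pos'],o['tcp_rot'],o['time'],o['contact_force'])
E
```

```text
top [[376.38535377361643, 0.0, 317.8056452319405], [0.0, 376.38535377361643, 198.94380672622523], [0.0, 0.0, 1.0]] -0.07535682702455664 [ 367.61700456   98.65420586 1266.90568804] [[-0.01, -1.0, -0.0], [-0.99, 0.02, -0.13], [0.13, 0.0, -0.99]]
side [[365.4433742868202, 0.0, 313.2015565149443], [0.0, 365.4433742868202, 196.38939679591235], [0.0, 0.0, 1.0]] -0.07084294904812262 [ 331.7701944  -885.61227231  758.91080383] [[0.98, -0.2, 0.02], [-0.09, -0.52, -0.85], [0.18, 0.83, -0.53]]
[137.76870706 506.25588739 240.13585411] [-3.14027196e+00 -1.59776520e-04  2.87579110e+00] 0.1 [-0.20943396  0.36836376  0.0708347 ]
```

View pics/top0.png

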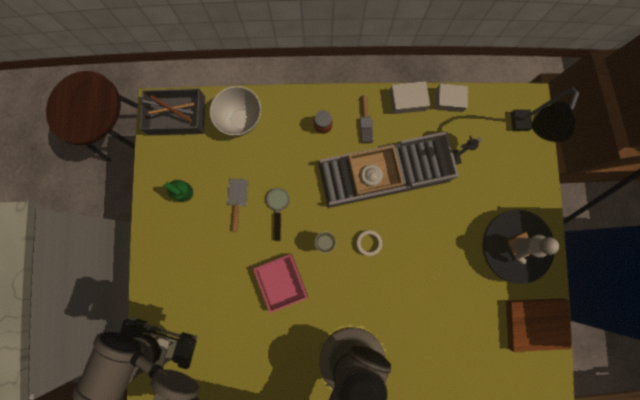

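View pics/side0.png

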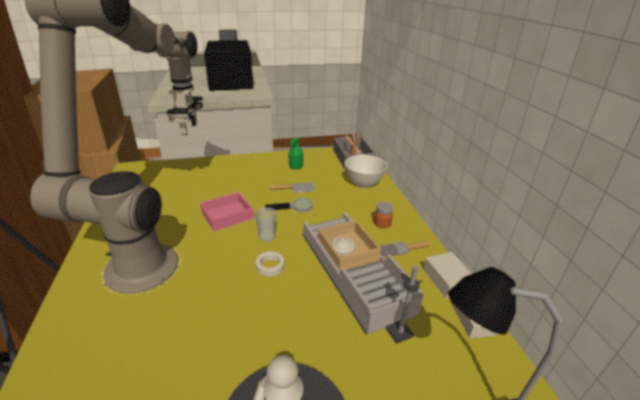

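Run:
```python
from h import *
def cr(im,x0,x1,y0,y1,s):
    g=np.clip(im.astype(float)*1.7,0,255).astype(np.uint8)[y0:y1,x0:x1,::-1]
    g=cv2.resize(g,None,fx=s,fy=s,interpolation=cv2.INTER_CUBIC)
    for x in range(x0+10-x0%10,x1,10):cv2.line(g,((x-x0)*s,0),((x-x0)*s,6 if x%50 else 16),(0,0,255),1)
    for y in range(y0+10-y0%10,y1,10):cv2.line(g,(0,(y-y0)*s),(6 if y%50 else 16,(y-y0)*s),(0,0,255),1)
    return g
t=load('top')['color'];s=load('side')['color']
cv2.imwrite('pics/t1.png',np.vstack([cr(t,310,490,125,215,4),cr(t,220,400,185,245,4)]))
cv2.imwrite('pics/s1.png',cr(s,290,450,205,345,4))
```

```text
(no output)
```

View pics/t1.png

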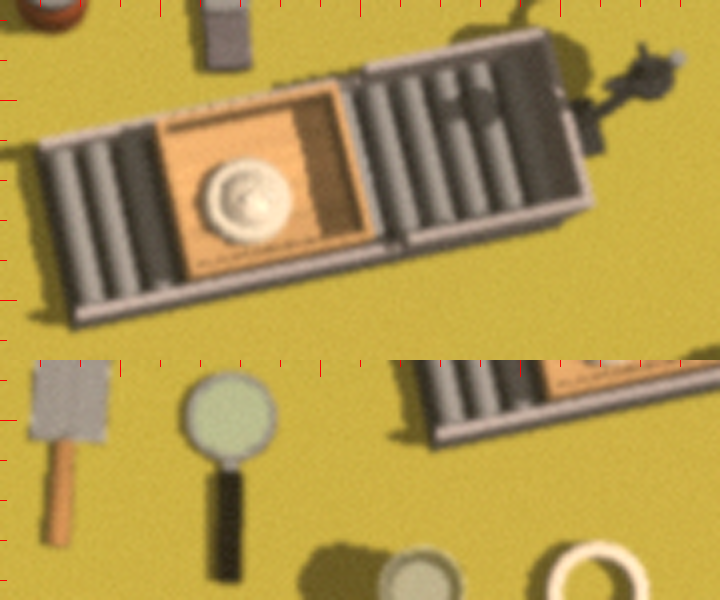

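View pics/s1.png

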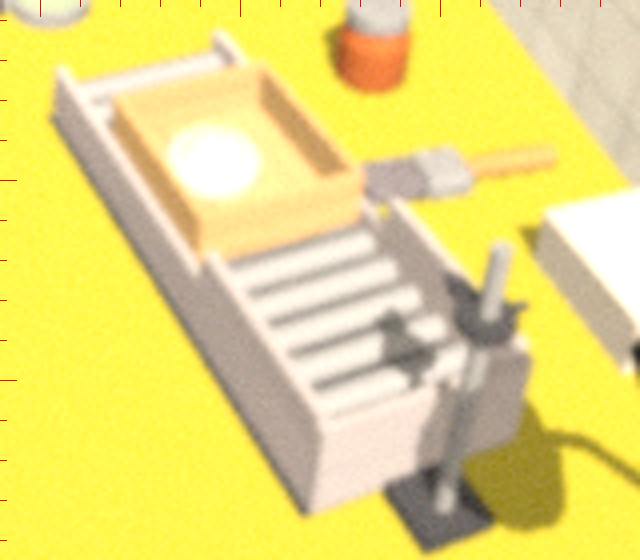

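```bash
cat > fit.py <<'E'
from h import *
from scipy.optimize import least_squares
T,S=load('top'),load('side')
t=lambda X,Y:(310+X/4,125+Y/4)
s=lambda X,Y:(290+X/4,205+Y/4)
def xf(p,L):
    L=np.array(L,float);c,sn=np.cos(p[2]),np.sin(p[2])
    return np.c_[p[0]+c*L[:,0]-sn*L[:,1],p[1]+sn*L[:,0]+c*L[:,1],L[:,2]]
def fit(pts,p0):
    def f(p): return np.concatenate([(proj(c,xf(p,[L]))[0]-uv) for c,L,uv in pts])
    r=least_squares(f,p0,loss='soft_l1');return r.x,np.round(r.fun.reshape(-1,2),1)
tp,r=fit([(T,(80,215,56),t(40,145)),(T,(-80,215,56),t(75,318)),(T,(80,-215,86),t(545,33)),(T,(-80,-215,86),t(590,200)),
 (S,(-80,215,56),s(60,70)),(S,(80,215,56),s(220,35)),(S,(-80,-215,86),s(322,432)),(S,(80,-215,86),s(530,355))],[500,0,.2])
if __name__=='__main__':
    print('track',tp,r.tolist())
    yp,r=fit([(T,(-65,-75,90),t(375,235)),(T,(65,-75,90),t(338,83)),(T,(65,75,90),t(157,122)),(T,(-65,75,90),t(190,280)),
     (S,(-65,75,90),s(113,98)),(S,(65,75,90),s(263,65)),(S,(65,-75,90),s(362,180)),(S,(-65,-75,90),s(197,260))],[500,50,.2])
    print('tray',yp,r.tolist())
    c,sn=np.cos(tp[2]),np.sin(tp[2]);A=np.array([[c,sn],[-sn,c]])
    print('tray in track',A@(yp[:2]-tp[:2]))
    for z in(51,64,77):
        print('cast in tray',z,A@(onz(T,t(248,202),z)[:2]-yp[:2]),A@(onz(S,s(214,160),z)[:2]-yp[:2]))
    for z in(150,165,180,195,205):
        P=xf(tp,[(0,-247,z),(0,-210,z),(0,-247,225),(0,-247,0)])
        print(z,((proj(T,P)-(310,125))*4).round().tolist(),((proj(S,P)-(290,205))*4).round().tolist())
    a=lambda X,Y:(220+X/4,185+(Y-360)/4)
    l=onz(T,a(230,416),12);e=onz(T,a(228,580),14);d=l-e
    print('lens',l,'end',e,'len',np.hypot(d[0],d[1]),'yaw',np.arctan2(d[1],d[0]))
E
python3 fit.py
```

```text
track [518.99463147 -19.02498434   6.5009524 ] [[-34.9, 29.8], [-32.6, 34.6], [-31.7, 25.9], [-29.7, 32.2], [-39.0, -15.7], [-36.6, -16.4], [-52.2, -28.5], [-49.8, -26.7]]
tray [610.17011811 -88.16331053  -6.08995575] [[0.8, 0.7], [0.5, -0.2], [0.4, -0.7], [1.1, -0.9], [-0.9, -0.2], [-0.4, -1.2], [-0.0, -1.1], [-0.0, -9.4]]
tray in track [ 74.08479675 -87.20390131]
cast in tray 51 [-8.94387746 13.27770563] [-0.68259192 20.9014835 ]
cast in tray 64 [-10.94875661  15.64623285] [-8.82571261  7.32380251]
cast in tray 77 [-12.95363577  18.01476008] [-16.9688333   -6.25387848]
150 [[507.0, 208.0], [461.0, 219.0], [540.0, 189.0], [454.0, 240.0]] [[257.0, 240.0], [228.0, 203.0], [267.0, 143.0], [240.0, 408.0]]
165 [[513.0, 204.0], [466.0, 216.0], [540.0, 189.0], [454.0, 240.0]] [[259.0, 221.0], [230.0, 184.0], [267.0, 143.0], [240.0, 408.0]]
180 [[520.0, 201.0], [472.0, 212.0], [540.0, 189.0], [454.0, 240.0]] [[261.0, 202.0], [231.0, 166.0], [267.0, 143.0], [240.0, 408.0]]
195 [[526.0, 197.0], [478.0, 208.0], [540.0, 189.0], [454.0, 240.0]] [[263.0, 183.0], [233.0, 147.0], [267.0, 143.0], [240.0, 408.0]]
205 [[531.0, 194.0], [482.0, 206.0], [540.0, 189.0], [454.0, 240.0]] [[265.0, 170.0], [234.0, 134.0], [267.0, 143.0], [240.0, 408.0]]
lens [530.58353641 237.92269046  12.        ] end [393.21433549 239.66314855  14.        ] len 137.3802262169647 yaw -0.012669251617430502
```

```bash
sed -i "s/least_squares(f,p0,loss='soft_l1')/least_squares(f,p0,loss='soft_l1',x_scale=[100,100,1])/; s/\[500,0,.2\]/[610,-120,.2]/; s/\[500,50,.2\]/[610,-90,.2]/; s/s(197,260)/s(200,222)/" fit.py; python3 fit.py
```

```text
track [ 6.21004655e+02 -1.30322013e+02  1.97277254e-01] [[-1.0, -2.8], [0.7, 1.2], [1.1, -3.7], [2.6, 1.5], [-3.3, -0.6], [0.4, -2.1], [-1.1, -0.2], [2.8, -0.9]]
tray [ 6.10709462e+02 -8.75579097e+01  1.95238308e-01] [[0.6, 0.5], [0.2, -0.4], [0.2, -0.8], [1.0, -1.0], [-0.8, -0.3], [-0.3, -1.3], [0.1, -1.3], [-0.6, -0.1]]
tray in track [-1.71373625 43.95250427]
cast in tray 51 [-9.86158025 12.60372573] [-1.75822788 20.39516385]
cast in tray 64 [-11.91456591  14.930679  ] [-9.62145423  6.65349339]
cast in tray 77 [-13.96755157  17.25763227] [-17.48468057  -7.08817707]
150 [[643.0, 83.0], [598.0, 92.0], [683.0, 55.0], [575.0, 128.0]] [[482.0, 352.0], [445.0, 308.0], [505.0, 253.0], [442.0, 522.0]]
165 [[651.0, 77.0], [605.0, 87.0], [683.0, 55.0], [575.0, 128.0]] [[487.0, 333.0], [448.0, 289.0], [505.0, 253.0], [442.0, 522.0]]
180 [[659.0, 72.0], [612.0, 82.0], [683.0, 55.0], [575.0, 128.0]] [[491.0, 314.0], [452.0, 270.0], [505.0, 253.0], [442.0, 522.0]]
195 [[667.0, 67.0], [620.0, 76.0], [683.0, 55.0], [575.0, 128.0]] [[496.0, 294.0], [457.0, 250.0], [505.0, 253.0], [442.0, 522.0]]
205 [[672.0, 63.0], [625.0, 73.0], [683.0, 55.0], [575.0, 128.0]] [[499.0, 281.0], [459.0, 237.0], [505.0, 253.0], [442.0, 522.0]]
lens [530.58353641 237.92269046  12.        ] end [393.21433549 239.66314855  14.        ] len 137.3802262169647 yaw -0.012669251617430502
```

```bash
python3 - <<'E'
import re
s=open('fit.py').read()
s=s.replace("""if __name__""","""def f2(p):
    w=p[3];o=[]
    for c,L,uv in pts:
        L=list(L); L[0]=w*np.sign(L[0]) if L[0] else 0
        o.append(proj(c,xf(p,[L]))[0]-uv)
    return np.concatenate(o)
pts=[(T,(80,215,56),t(40,145)),(T,(-80,215,56),t(75,318)),(T,(80,-215,86),t(545,33)),(T,(-80,-215,86),t(590,200)),
 (S,(-80,215,56),s(60,70)),(S,(80,215,56),s(220,35)),(S,(-80,-215,86),s(322,432)),(S,(80,-215,86),s(530,355)),(S,(0,-247,225),s(500,247)),(S,(0,-247,0),s(444,510)),(T,(0,-247,225),t(679,58))]
r2=least_squares(f2,[620,-130,.2,80],loss='soft_l1',x_scale=[100,100,1,10]);tp=r2.x[:3];r=np.r_[r2.x[3],r2.fun.round(1)]
if __name__""",1)
open('fit.py','w').write(s)
E
python3 fit.py
python3 - <<'E'
from fit import *
def pad(g,k): return cv2.resize(g,None,fx=k,fy=k,interpolation=cv2.INTER_CUBIC)
out=[]
for c,(x0,y0) in((S,(385,255)),(T,(445,125))):
    g=np.clip(c['color'].astype(float)*1.7,0,255).astype(np.uint8)[y0:y0+50,x0:x0+40,::-1]
    k=9;g=pad(g,k);raw=g.copy()
    for z,col in((160,(255,0,0)),(175,(0,0,255)),(190,(0,160,0))):
        a=np.linspace(0,6.283,40)
        D=np.c_[18*np.cos(a),-247+18*np.sin(a),0*a+z]
        F=[(-6,-230,z),(-6,-210,z),(6,-210,z),(6,-230,z)]
        for Q in(D,F):
            q=((proj(c,xf(tp,Q))-(x0,y0)+.5)*k).astype(np.int32);cv2.polylines(g,[q],False,col,1)
    out+=[raw[:,:],g] if c is S else [g]
w=np.hstack(out[:2]);
cv2.imwrite('pics/p1.png',w)
E
```

```text
track [ 6.19828545e+02 -1.28483651e+02  1.95829957e-01] [73.30408168291636, -1.1, -0.6, -0.4, -0.5, 1.2, -1.3, 1.5, 0.0, -1.8, -1.4, -1.7, -2.0, 0.5, -1.6, -0.2, -0.5, 0.3, 1.1, -1.4, 2.5, 0.6, -0.2]
tray [ 6.10709462e+02 -8.75579097e+01  1.95238308e-01] [[0.6, 0.5], [0.2, -0.4], [0.2, -0.8], [1.0, -1.0], [-0.8, -0.3], [-0.3, -1.3], [0.1, -1.3], [-0.6, -0.1]]
tray in track [-0.98142656 41.91790481]
cast in tray 51 [-9.87981125 12.5894399 ] [-1.78774388 20.39259782]
cast in tray 64 [-11.93616255  14.91341945] [-9.63107372  6.63956133]
cast in tray 77 [-13.99251385  17.23739901] [-17.47440357  -7.11347516]
150 [[641.0, 85.0], [596.0, 94.0], [681.0, 57.0], [573.0, 130.0]] [[478.0, 350.0], [441.0, 306.0], [501.0, 251.0], [438.0, 520.0]]
165 [[649.0, 79.0], [603.0, 89.0], [681.0, 57.0], [573.0, 130.0]] [[483.0, 331.0], [445.0, 287.0], [501.0, 251.0], [438.0, 520.0]]
180 [[656.0, 74.0], [610.0, 84.0], [681.0, 57.0], [573.0, 130.0]] [[487.0, 312.0], [449.0, 268.0], [501.0, 251.0], [438.0, 520.0]]
195 [[664.0, 69.0], [617.0, 78.0], [681.0, 57.0], [573.0, 130.0]] [[492.0, 292.0], [453.0, 249.0], [501.0, 251.0], [438.0, 520.0]]
205 [[670.0, 65.0], [623.0, 75.0], [681.0, 57.0], [573.0, 130.0]] [[495.0, 279.0], [456.0, 235.0], [501.0, 251.0], [438.0, 520.0]]
lens [530.58353641 237.92269046  12.        ] end [393.21433549 239.66314855  14.        ] len 137.3802262169647 yaw -0.012669251617430502
```

View pics/p1.png

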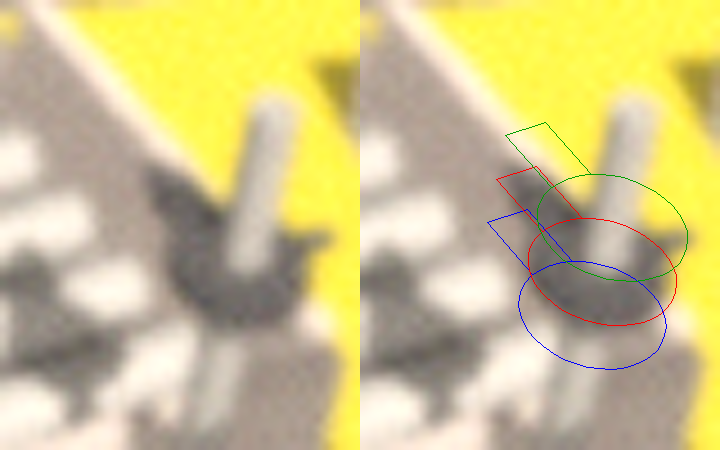

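```bash
python3 -m creep '[{"hand":0.4,"tx":-0.047,"ty":-0.029},{"hand":0.4,"tx":-0.047,"ty":-0.029},{"hand":0.4,"tx":-0.047,"ty":-0.029},{"hand":0.4,"tx":-0.047,"ty":-0.029},{"hand":0.4,"tx":-0.047,"ty":-0.029}]'
python3 -m creep '[{"hand":0.4,"tx":-0.047,"ty":-0.029},{"hand":0.4,"tx":-0.047,"ty":-0.029},{"hand":0.4,"tx":-0.047,"ty":-0.029},{"hand":0.4,"tx":-0.047,"ty":-0.029},{"hand":0.4,"tx":-0.047,"ty":-0.029}]'
python3 -m creep '[{"hand":0.4,"tx":-0.047,"ty":-0.029},{"hand":0.4,"tx":-0.047,"ty":-0.029},{"hand":0.4,"spin":10.6},{"hand":0.4,"spin":10.6},{"hand":0.4,"spin":10.6}]'
python3 -m creep '[{"hand":0.4,"spin":10.6},{"hand":0.4,"spin":10.6},{"hand":0.4,"spin":10.6},{"hand":0.4}]'
cat >> h.py <<'E'
def go(x,y,z,yaw=None):
    """needed shift in tool axes, metres, shift first then spin"""
    o=get_obs();p=o['tool_pos'];R=Ro.from_euler('xyz',o['tcp_rot']).as_matrix()
    d=R.T@(np.array([x,y,z])-p);a=np.arctan2(R[1,0],R[0,0])
    print('t',round(o['time'],2),'pos',p.round(1),'yaw',round(a,3),'F',o['contact_force'].round(1),'w',round(float(o['grip_width']),1),'shift',(d/1000).round(4),'spin',None if yaw is None else round(np.degrees(-(yaw-a)),1))
E
python3 - <<'E'
from h import *
from fit import tp,xf
P=xf(tp,[(0,152,79)])[0];print(P);go(*P,tp[2]+np.pi/2)
E
```

```text
[590.25227925  20.61109959  79.        ]
t 0.1 pos [137.8 506.3 240.1] yaw 2.876 F [-0.2  0.4  0.1] w 91.7 shift [-0.5642 -0.3495  0.1615] spin 63.6invalid input at $[0]: expected keys hand, tx, ty, tz, spin
invalid input at $[0]: expected keys hand, tx, ty, tz, spin
invalid input at $[0]: expected keys hand, tx, ty, tz, spin
invalid input at $[0]: expected keys hand, tx, ty, tz, spin
```

```bash
python3 -m creep '[{"hand":0.4,"tx":-0.047,"ty":-0.029,"tz":0,"spin":0},{"hand":0.4,"tx":-0.047,"ty":-0.029,"tz":0,"spin":0},{"hand":0.4,"tx":-0.047,"ty":-0.029,"tz":0,"spin":0},{"hand":0.4,"tx":-0.047,"ty":-0.029,"tz":0,"spin":0},{"hand":0.4,"tx":-0.047,"ty":-0.029,"tz":0,"spin":0}]'
python3 -m creep '[{"hand":0.4,"tx":-0.047,"ty":-0.029,"tz":0,"spin":0},{"hand":0.4,"tx":-0.047,"ty":-0.029,"tz":0,"spin":0},{"hand":0.4,"tx":-0.047,"ty":-0.029,"tz":0,"spin":0},{"hand":0.4,"tx":-0.047,"ty":-0.029,"tz":0,"spin":0},{"hand":0.4,"tx":-0.047,"ty":-0.029,"tz":0,"spin":0}]'
python3 -m creep '[{"hand":0.4,"tx":-0.047,"ty":-0.029,"tz":0,"spin":0},{"hand":0.4,"tx":-0.047,"ty":-0.029,"tz":0,"spin":0},{"hand":0.4,"tx":0,"ty":0,"tz":0,"spin":10.6},{"hand":0.4,"tx":0,"ty":0,"tz":0,"spin":10.6},{"hand":0.4,"tx":0,"ty":0,"tz":0,"spin":10.6}]'
python3 -m creep '[{"hand":0.4,"tx":0,"ty":0,"tz":0,"spin":10.6},{"hand":0.4,"tx":0,"ty":0,"tz":0,"spin":10.6},{"hand":0.4,"tx":0,"ty":0,"tz":0,"spin":10.6},{"hand":0.4,"tx":0,"ty":0,"tz":0,"spin":0}]'
cat > g.py <<'E'
import sys
from h import *
from fit import tp,xf
a=list(map(float,sys.argv[1:]));P=xf(tp,[a])[0];print(P);go(*P,tp[2]+np.pi/2)
E
python3 g.py 0 152 79
```

```text
time: 0.72
tool_pos: [327.4, 303.5, 240.6]
tcp_rot: [-3.142, -0.0, 2.876]
contact_force: [0.5, 0.2, -0.2]
grip_width: 46.6
finger_force: 0.0
time: 1.35
tool_pos: [516.1, 101.8, 240.5]
tcp_rot: [3.141, -0.001, 2.876]
contact_force: [0.3, 1.3, -0.2]
grip_width: 36.8
finger_force: 0.0
time: 1.98
tool_pos: [590.5, 22.4, 240.0]
tcp_rot: [-3.141, -0.001, 2.314]
contact_force: [-0.1, -0.1, 0.5]
grip_width: 36.9
finger_force: 0.0
time: 2.48
tool_pos: [590.5, 22.7, 240.2]
tcp_rot: [-3.141, -0.0, 1.767]
contact_force: [0.2, -0.1, 0.5]
grip_width: 36.9
finger_force: 0.0
[590.25227925  20.61109959  79.        ]
t 2.48 pos [590.5  22.7 240.2] yaw 1.767 F [ 0.2 -0.1  0.5] w 36.9 shift [-0.002  -0.0005  0.1612] spin 0.0
```

```bash
python3 -m creep '[{"hand":0.4,"tx":0,"ty":0,"tz":0.04,"spin":0},{"hand":0.4,"tx":0,"ty":0,"tz":0.04,"spin":0},{"hand":0.4,"tx":0,"ty":0,"tz":0.04,"spin":0},{"hand":0.4,"tx":0,"ty":0,"tz":0.04,"spin":0},{"hand":0.4,"tx":0,"ty":0,"tz":0,"spin":0}]'
python3 -m creep '[{"hand":0.4,"tx":-0.006,"ty":0,"tz":0,"spin":0},{"hand":0.4,"tx":-0.006,"ty":0,"tz":0,"spin":0},{"hand":0.4,"tx":-0.005,"ty":0,"tz":0,"spin":0},{"hand":0.4,"tx":-0.005,"ty":0,"tz":0,"spin":0},{"hand":0.4,"tx":-0.005,"ty":0,"tz":0,"spin":0}]'
python3 -m creep '[{"hand":0.4,"tx":-0.006,"ty":0,"tz":0,"spin":0},{"hand":0.4,"tx":-0.006,"ty":0,"tz":0,"spin":0},{"hand":0.4,"tx":-0.007,"ty":0,"tz":0,"spin":0},{"hand":0.4,"tx":-0.007,"ty":0,"tz":0,"spin":0},{"hand":0.4,"tx":-0.007,"ty":0,"tz":0,"spin":0}]'
python3 -m creep '[{"hand":0.4,"tx":-0.007,"ty":0,"tz":0,"spin":0},{"hand":0.4,"tx":-0.007,"ty":0,"tz":0,"spin":0},{"hand":0.4,"tx":-0.007,"ty":0,"tz":0,"spin":0},{"hand":0.4,"tx":-0.007,"ty":0,"tz":0,"spin":0},{"hand":0.4,"tx":-0.007,"ty":0,"tz":0,"spin":0}]'
python3 g.py 0 -50 79
python3 -c "
from h import *
cap('top');g=load('top')['color'][120:220,310:490,::-1];cv2.imwrite('pics/t2.png',cv2.resize(np.clip(g*1.7,0,255).astype(np.uint8),None,fx=4,fy=4,interpolation=2))"
```

```text
time: 3.1
tool_pos: [588.4, 22.8, 77.8]
tcp_rot: [-3.135, -0.002, 1.769]
contact_force: [-0.0, 0.3, 0.7]
grip_width: 36.9
finger_force: 0.0
time: 3.72
tool_pos: [596.0, -4.1, 81.0]
tcp_rot: [3.141, -0.0, 1.766]
contact_force: [-0.3, 0.4, 0.1]
grip_width: 36.9
finger_force: 0.3
time: 4.35
tool_pos: [602.4, -36.7, 80.7]
tcp_rot: [-3.142, -0.0, 1.766]
contact_force: [-0.3, 1.2, -0.2]
grip_width: 36.6
finger_force: 0.3
time: 4.97
tool_pos: [609.1, -71.0, 80.7]
tcp_rot: [-3.141, -0.0, 1.766]
contact_force: [-0.5, 0.6, 0.9]
grip_width: 36.5
finger_force: 0.4
[ 629.55757977 -177.52797619   79.        ]
t 4.97 pos [609.1 -71.   80.7] yaw 1.766 F [-0.5  0.6  0.9] w 36.5 shift [-0.1085 -0.0006  0.0016] spin -0.1
```

View pics/t2.png

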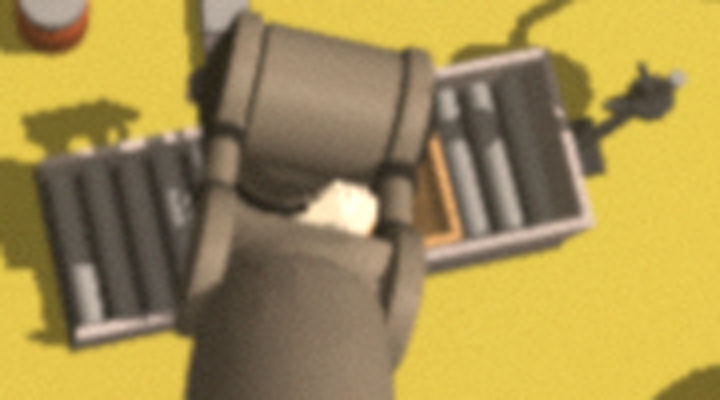

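The tray, its front rim near (445,190) in the crop, is riding ahead of the fingers between the rails. I'll keep pushing.

```bash
python3 -m creep '[{"hand":0.4,"tx":-0.007,"ty":0,"tz":0,"spin":0},{"hand":0.4,"tx":-0.007,"ty":0,"tz":0,"spin":0},{"hand":0.4,"tx":-0.007,"ty":0,"tz":0,"spin":0},{"hand":0.4,"tx":-0.007,"ty":0,"tz":0,"spin":0},{"hand":0.4,"tx":-0.007,"ty":0,"tz":0,"spin":0}]'
python3 -m creep '[{"hand":0.4,"tx":-0.007,"ty":0,"tz":0,"spin":0},{"hand":0.4,"tx":-0.007,"ty":0,"tz":0,"spin":0},{"hand":0.4,"tx":-0.007,"ty":0,"tz":0,"spin":0},{"hand":0.4,"tx":-0.007,"ty":0,"tz":0,"spin":0},{"hand":0.4,"tx":-0.006,"ty":0,"tz":0,"spin":0}]'
python3 -m creep '[{"hand":0.4,"tx":-0.005,"ty":0,"tz":0,"spin":0},{"hand":0.4,"tx":-0.005,"ty":0,"tz":0,"spin":0},{"hand":0.4,"tx":-0.004,"ty":0,"tz":0,"spin":0},{"hand":0.4,"tx":-0.003,"ty":0,"tz":0,"spin":0},{"hand":0.4,"tx":-0.003,"ty":0,"tz":0,"spin":0}]'
python3 -m creep '[{"hand":0.4,"tx":-0.002,"ty":0,"tz":0,"spin":0},{"hand":0.4,"tx":-0.002,"ty":0,"tz":0,"spin":0},{"hand":0.4,"tx":-0.002,"ty":0,"tz":0,"spin":0}]'
python3 g.py 0 -50 79
```

```text
time: 5.65
tool_pos: [615.9, -105.3, 80.7]
tcp_rot: [-3.142, -0.0, 1.766]
contact_force: [-0.0, 0.6, 0.1]
grip_width: 36.7
finger_force: 0.3
time: 6.28
tool_pos: [622.6, -138.7, 80.7]
tcp_rot: [3.141, -0.0, 1.766]
contact_force: [-0.2, 0.3, 0.3]
grip_width: 36.3
finger_force: 0.3
time: 6.9
tool_pos: [626.4, -157.9, 80.7]
tcp_rot: [3.141, -0.0, 1.766]
contact_force: [0.3, 1.1, 0.5]
grip_width: 36.6
finger_force: 0.3
time: 7.28
tool_pos: [627.5, -163.8, 80.7]
tcp_rot: [3.142, -0.0, 1.766]
contact_force: [0.3, 0.7, 0.4]
grip_width: 36.6
finger_force: 0.3
[ 629.55757977 -177.52797619   79.        ]
t 7.28 pos [ 627.5 -163.8   80.7] yaw 1.766 F [0.3 0.7 0.4] w 36.6 shift [-0.0139 -0.0007  0.0017] spin -0.0
```

```bash
python3 -m creep '[{"hand":0.4,"tx":-0.002,"ty":0,"tz":0,"spin":0},{"hand":0.4,"tx":-0.002,"ty":0,"tz":0,"spin":0},{"hand":0.4,"tx":-0.002,"ty":0,"tz":0,"spin":0},{"hand":0.4,"tx":-0.002,"ty":0,"tz":0,"spin":0}]'
python3 -m creep '[{"hand":0.4,"tx":-0.002,"ty":0,"tz":0,"spin":0},{"hand":0.4,"tx":-0.002,"ty":0,"tz":0,"spin":0}]'
python3 -m creep '[{"hand":0.4,"tx":-0.0015,"ty":0,"tz":0,"spin":0}]'
python3 -m creep '[{"hand":0.4,"tx":-0.0015,"ty":0,"tz":0,"spin":0}]'
```

```text
time: 7.78
tool_pos: [629.1, -171.7, 80.7]
tcp_rot: [3.141, -0.0, 1.766]
contact_force: [-1.1, 0.7, 0.6]
grip_width: 36.8
finger_force: 0.3
time: 8.02
tool_pos: [629.5, -173.7, 80.7]
tcp_rot: [-3.141, -0.004, 1.766]
contact_force: [-3.1, 11.4, 3.9]
grip_width: 36.8
finger_force: 6.0
time: 8.15
tool_pos: [629.5, -173.7, 80.8]
tcp_rot: [-3.141, -0.006, 1.766]
contact_force: [-3.3, 15.5, 6.5]
grip_width: 36.6
finger_force: 7.9
time: 8.28
tool_pos: [629.4, -173.7, 80.7]
tcp_rot: [-3.14, -0.008, 1.766]
contact_force: [-4.0, 19.6, 8.3]
grip_width: 36.8
finger_force: 10.4
```

```bash
python3 -m creep '[{"hand":0.4,"tx":0.003,"ty":0,"tz":0,"spin":0},{"hand":0.4,"tx":0.004,"ty":0,"tz":0,"spin":0},{"hand":0.4,"tx":0.01,"ty":0,"tz":0,"spin":0},{"hand":0.4,"tx":0.02,"ty":0,"tz":0,"spin":0},{"hand":0.4,"tx":0.02,"ty":0,"tz":-0.03,"spin":0}]'
python3 -m creep '[{"hand":1,"tx":0,"ty":0,"tz":-0.06,"spin":0},{"hand":1,"tx":0,"ty":0,"tz":-0.06,"spin":0},{"hand":1,"tx":0,"ty":0,"tz":0,"spin":0}]'
python3 -c "
from h import *
go(467,238.7,230,3.129)"
```

```text
time: 8.9
tool_pos: [617.3, -120.7, 108.5]
tcp_rot: [-3.137, -0.003, 1.766]
contact_force: [0.1, -0.2, 0.3]
grip_width: 36.6
finger_force: 0.0
time: 9.28
tool_pos: [621.5, -122.0, 236.8]
tcp_rot: [3.132, 0.005, 1.767]
contact_force: [0.6, -0.5, -1.1]
grip_width: 62.3
finger_force: 0.0
t 9.28 pos [ 621.5 -122.   236.8] yaw 1.767 F [ 0.6 -0.5 -1.1] w 62.3 shift [ 0.3839 -0.0814  0.004 ] spin -78.1
```

```bash
python3 -m creep '[{"hand":1,"tx":0.055,"ty":-0.0116,"tz":0,"spin":0},{"hand":1,"tx":0.055,"ty":-0.0116,"tz":0,"spin":0},{"hand":1,"tx":0.055,"ty":-0.0116,"tz":0,"spin":0},{"hand":1,"tx":0.055,"ty":-0.0116,"tz":0,"spin":0},{"hand":1,"tx":0.055,"ty":-0.0116,"tz":0,"spin":0}]'
python3 -m creep '[{"hand":1,"tx":0.055,"ty":-0.0116,"tz":0,"spin":0},{"hand":1,"tx":0.055,"ty":-0.0116,"tz":0,"spin":0},{"hand":1,"tx":0,"ty":0,"tz":0,"spin":-9.8},{"hand":1,"tx":0,"ty":0,"tz":0,"spin":-9.8},{"hand":1,"tx":0,"ty":0,"tz":0,"spin":-9.8}]'
python3 -m creep '[{"hand":1,"tx":0,"ty":0,"tz":0,"spin":-9.8},{"hand":1,"tx":0,"ty":0,"tz":0,"spin":-9.8},{"hand":1,"tx":0,"ty":0,"tz":0,"spin":-9.8},{"hand":1,"tx":0,"ty":0,"tz":0,"spin":-9.8},{"hand":1,"tx":0,"ty":0,"tz":0,"spin":-9.6}]'
python3 - <<'E'
from h import *
T=cap('top');S=cap('side')
go(467,238.7,100,3.129)
def cr(c,x0,x1,y0,y1):
    return cv2.resize(np.clip(c['color'][y0:y1,x0:x1,::-1]*1.7,0,255).astype(np.uint8),None,fx=4,fy=4,interpolation=2)
a=cr(T,380,480,130,200);b=cr(S,320,420,230,330)   # 400x280, 400x400
l=cr(S,240,330,170,240)
L=cr(T,240,300,180,250)
top=np.hstack([a,L,]);o=np.zeros((600,800,3),np.uint8)
o[:280,:400]=a;o[:280,400:640]=L;o[280:600,:400]=b[:320];o[300:580,400:760]=l
cv2.imwrite('pics/m2.png',o)
E
```

```text
time: 9.9
tool_pos: [507.3, 138.1, 229.7]
tcp_rot: [-3.14, -0.0, 1.766]
contact_force: [0.6, 0.7, 0.6]
grip_width: 91.7
finger_force: 0.0
time: 10.52
tool_pos: [463.8, 240.0, 229.6]
tcp_rot: [-3.14, -0.001, 2.286]
contact_force: [-0.4, -0.5, 0.6]
grip_width: 91.9
finger_force: 0.0
time: 11.15
tool_pos: [463.9, 239.7, 229.6]
tcp_rot: [-3.141, -0.002, 3.137]
contact_force: [0.7, 0.4, -0.5]
grip_width: 91.4
finger_force: 0.0
t 11.25 pos [464.1 239.7 229.8] yaw 3.132 F [ 0.9 -0.8  0.4] w 91.9 shift [-0.0032 -0.0009  0.1298] spin 0.2
```

View pics/m2.png

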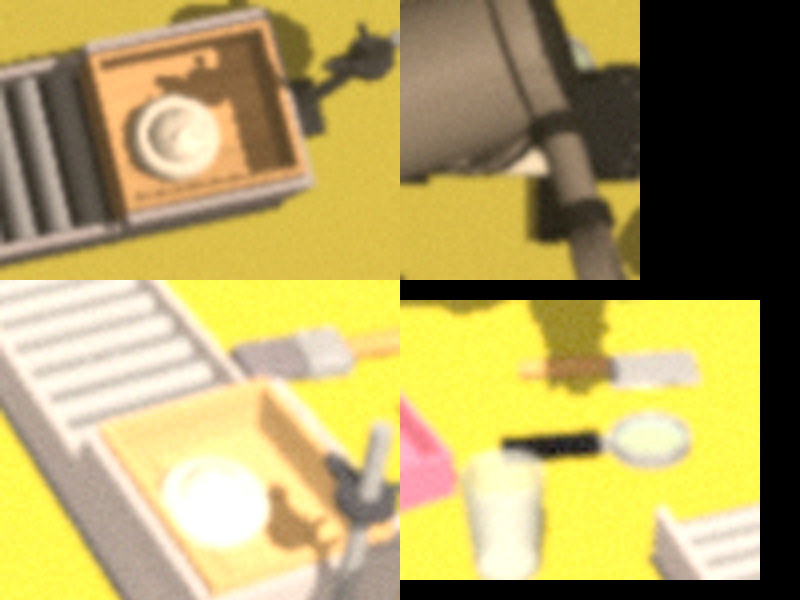

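Run:
```python
from h import *
import fit
from fit import fit as F,tp
T,S=load('top'),load('side')
t=lambda X,Y:(380+X/4,130+Y/4); s=lambda X,Y:(320+X/4,230+(Y-280)/4)
yp,r=F([(T,(-65,-75,90),t(303,180)),(T,(65,-75,90),t(264,20)),(T,(65,75,90),t(88,54)),(T,(-65,75,90),t(122,218)),(S,(-65,75,90),s(102,428)),(S,(65,75,90),s(262,380))],[640,-260,.2])
print('tray',yp,r.tolist())
c,sn=np.cos(tp[2]),np.sin(tp[2]);A=np.array([[c,sn],[-sn,c]])
print('in track',A@(yp[:2]-tp[:2]))
for z in(51,58,64,70): print(z,onz(T,t(178,137),z),onz(S,s(216,503),z))
print('lens side',onz(S,(302.5,205),12),'handle side end',onz(S,(240+105/4,170+148/4),12),onz(S,(240+200/4,170+146/4),12))
T0=T
print('beaker',onz(T,(324.5,242),95),onz(S,(240+26,170+27.+2),95),onz(S,(240+26,170+67),2),'scraper',onz(T,(237,192),3),onz(T,(235,231),10))
```

```text
tray [ 6.43254071e+02 -2.57847002e+02  1.74104106e-01] [[0.4, -0.9], [0.7, 0.5], [0.1, 0.2], [0.5, -1.8], [-2.3, -1.4], [-0.0, -0.9]]
in track [  -2.19382866 -131.44892235]
51 [ 634.06198082 -253.14112273   51.        ] [ 639.27180978 -245.53835246   51.        ]
58 [ 632.52805031 -251.11582807   58.        ] [ 636.2311565 -251.8675643   58.       ]
64 [ 631.21325273 -249.37986121   64.        ] [ 633.62488226 -257.29260302   64.        ]
70 [ 629.89845515 -247.64389436   70.        ] [ 631.01860802 -262.71764173   70.        ]
lens side [532.55610054 228.1719529   12.        ] handle side end [399.24725885 238.64603224  12.        ] [485.49285184 226.47238943  12.        ]
beaker [383.28475931  83.30776654  95.        ] [395.52605208 162.41710759  95.        ] [382.30334177  75.30681677   2.        ] scraper [557.9695094  377.38403015   3.        ] [425.04438237 381.08691245  10.        ]
```

```bash
python3 -m creep '[{"hand":1,"tx":-0.003,"ty":-0.001,"tz":0.05,"spin":0},{"hand":1,"tx":0,"ty":0,"tz":0.05,"spin":0},{"hand":1,"tx":0,"ty":0,"tz":0.05,"spin":0},{"hand":1,"tx":0,"ty":0,"tz":0.03,"spin":0},{"hand":1,"tx":0,"ty":0,"tz":0,"spin":0}]'
python3 -m creep '[{"hand":1,"tx":0,"ty":0,"tz":0.01,"spin":0},{"hand":1,"tx":0,"ty":0,"tz":0.01,"spin":0},{"hand":1,"tx":0,"ty":0,"tz":0.01,"spin":0},{"hand":1,"tx":0,"ty":0,"tz":0,"spin":0},{"hand":1,"tx":0,"ty":0,"tz":0,"spin":0}]'
python3 -c "
from h import *
go(467,239,17,3.129)"
```

```text
time: 11.88
tool_pos: [465.9, 238.0, 48.4]
tcp_rot: [-3.14, -0.006, 3.128]
contact_force: [-0.2, -0.1, -0.6]
grip_width: 91.8
finger_force: 0.0
time: 12.5
tool_pos: [468.3, 238.5, 20.9]
tcp_rot: [3.141, 0.0, 3.131]
contact_force: [0.2, 0.1, -0.1]
grip_width: 91.5
finger_force: 0.0
t 12.5 pos [468.3 238.5  20.9] yaw 3.131 F [ 0.2  0.1 -0.1] w 91.5 shift [0.0013 0.0005 0.0039] spin 0.1
```

```bash
python3 -m creep '[{"hand":1,"tx":0.001,"ty":0,"tz":0.004,"spin":0},{"hand":0.5,"tx":0,"ty":0,"tz":0,"spin":0},{"hand":0.5,"tx":0,"ty":0,"tz":0,"spin":0},{"hand":0.3,"tx":0,"ty":0,"tz":0,"spin":0},{"hand":0.3,"tx":0,"ty":0,"tz":0,"spin":0}]'
python3 -m creep '[{"hand":0,"tx":0,"ty":0,"tz":0,"spin":0},{"hand":0,"tx":0,"ty":0,"tz":0,"spin":0},{"hand":0,"tx":0,"ty":0,"tz":0,"spin":0},{"hand":0,"tx":0,"ty":0,"tz":0,"spin":0}]'
python3 -c "
from h import *
go(467,239,17,3.129)"
```

```text
time: 13.12
tool_pos: [467.1, 238.4, 16.8]
tcp_rot: [3.141, 0.0, 3.131]
contact_force: [0.1, -0.6, -0.1]
grip_width: 56.4
finger_force: 0.0
time: 13.62
tool_pos: [467.1, 238.5, 16.7]
tcp_rot: [3.141, 0.0, 3.131]
contact_force: [-0.3, 0.2, 0.3]
grip_width: 19.9
finger_force: 30.0
t 13.62 pos [467.1 238.5  16.7] yaw 3.131 F [-0.3  0.2  0.3] w 19.9 shift [ 0.0001  0.0005 -0.0003] spin 0.1
```

```bash
python3 -m creep '[{"hand":0,"tx":0,"ty":0,"tz":-0.02,"spin":0},{"hand":0,"tx":0,"ty":0,"tz":-0.04,"spin":0},{"hand":0,"tx":0,"ty":0,"tz":-0.05,"spin":0},{"hand":0,"tx":0,"ty":0,"tz":-0.04,"spin":0},{"hand":0,"tx":0,"ty":0,"tz":-0.02,"spin":0}]'
python3 -m creep '[{"hand":0,"tx":-0.0044,"ty":-0.02,"tz":0,"spin":0},{"hand":0,"tx":-0.0088,"ty":-0.04,"tz":0,"spin":0},{"hand":0,"tx":-0.0088,"ty":-0.04,"tz":0,"spin":0},{"hand":0,"tx":-0.0088,"ty":-0.04,"tz":0,"spin":0},{"hand":0,"tx":-0.0088,"ty":-0.04,"tz":0,"spin":0}]'
python3 -m creep '[{"hand":0,"tx":-0.0088,"ty":-0.04,"tz":0,"spin":0},{"hand":0,"tx":-0.0088,"ty":-0.04,"tz":0,"spin":0},{"hand":0,"tx":-0.0088,"ty":-0.04,"tz":0,"spin":0},{"hand":0,"tx":-0.0088,"ty":-0.04,"tz":0,"spin":0},{"hand":0,"tx":-0.0088,"ty":-0.04,"tz":0,"spin":0}]'
python3 -m creep '[{"hand":0,"tx":-0.0088,"ty":-0.04,"tz":0,"spin":0},{"hand":0,"tx":-0.0088,"ty":-0.03,"tz":0,"spin":0},{"hand":0,"tx":-0.0044,"ty":-0.015,"tz":0,"spin":0},{"hand":0,"tx":0,"ty":0,"tz":0,"spin":0},{"hand":0,"tx":0,"ty":0,"tz":0,"spin":0}]'
python3 - <<'E'
from h import *
go(569.5,-251.5,185.8,3.131)
T=cap('top');S=cap('side')
def cr(c,x0,x1,y0,y1):
    return cv2.resize(np.clip(c['color'][y0:y1,x0:x1,::-1]*1.7,0,255).astype(np.uint8),None,fx=4,fy=4,interpolation=2)
cv2.imwrite('pics/m3.png',np.hstack([cr(T,380,480,110,230),cr(S,320,420,200,320)]))
E
```

```text
time: 14.25
tool_pos: [467.6, 238.6, 189.1]
tcp_rot: [3.14, 0.003, 3.131]
contact_force: [1.0, -0.0, -1.9]
grip_width: 19.5
finger_force: 30.0
time: 14.88
tool_pos: [504.6, 56.7, 186.5]
tcp_rot: [3.141, -0.0, 3.131]
contact_force: [0.2, 0.2, -1.5]
grip_width: 19.7
finger_force: 30.0
time: 15.5
tool_pos: [546.4, -143.7, 186.4]
tcp_rot: [3.141, -0.001, 3.131]
contact_force: [0.4, 0.1, -1.0]
grip_width: 19.9
finger_force: 30.0
time: 16.12
tool_pos: [567.3, -226.4, 186.6]
tcp_rot: [3.141, -0.001, 3.131]
contact_force: [0.4, 0.1, -1.7]
grip_width: 19.7
finger_force: 30.0
t 16.12 pos [ 567.3 -226.4  186.6] yaw 3.131 F [ 0.4  0.1 -1.7] w 19.7 shift [-0.0024 -0.025   0.0007] spin 0.0
```

View pics/m3.png

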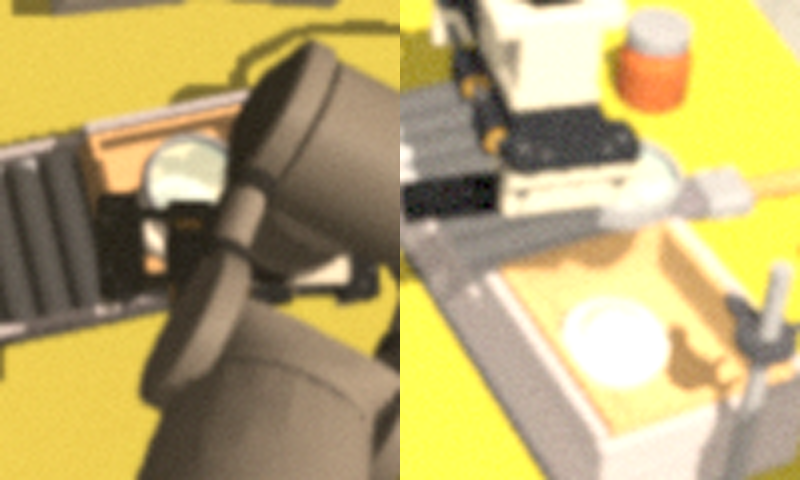

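```bash
python3 -m creep '[{"hand":0,"tx":-0.0012,"ty":-0.01,"tz":0,"spin":0},{"hand":0,"tx":-0.0012,"ty":-0.01,"tz":0,"spin":0},{"hand":0,"tx":0,"ty":-0.005,"tz":0,"spin":0},{"hand":0,"tx":0,"ty":0,"tz":0,"spin":0},{"hand":0,"tx":0,"ty":0,"tz":0,"spin":0}]'
python3 - <<'E'
from h import *
S=load('side');
print('lens before, expect ~(632,-226):',onz(S,(320+245/4,247),178),'ref',proj(S,[(567.3+64.5,-226,178)]))
go(569.5,-251.5,185.8,3.131)
T=cap('top');S=cap('side');p=get_obs()['tool_pos']
def cr(c,x0,x1,y0,y1,k=6):
    g=cv2.resize(np.clip(c['color'][y0:y1,x0:x1,::-1]*1.5,0,255).astype(np.uint8),None,fx=k,fy=k,interpolation=2)
    return g
a=np.linspace(0,6.283,60)
def ov(c,x0,y0,g,X,k=6):
    cv2.polylines(g,[((proj(c,X)-(x0,y0)+.5)*k).astype(np.int32)],False,(0,0,255),1)
g=cr(S,345,425,220,320);h=cr(T,400,450,130,230)
R=g.copy()
L=p+np.array([64.5,-.5,-8.8])
for c,x0,y0,q in((S,345,220,g),(T,400,130,h)):
    for dz in(-8,8): ov(c,x0,y0,q,np.c_[L[0]+38*np.cos(a),L[1]+38*np.sin(a),0*a+L[2]+dz])
    ov(c,x0,y0,q,np.c_[634+36*np.cos(a),-252+36*np.sin(a),0*a+56])
cv2.imwrite('pics/m4.png',np.hstack([g,h]))
E
```

```text
time: 16.85
tool_pos: [569.6, -252.7, 186.6]
tcp_rot: [3.141, -0.0, 3.13]
contact_force: [0.0, 0.5, -0.3]
grip_width: 20.0
finger_force: 30.0
lens before, expect ~(632,-226): [ 645.89761413 -239.51108145  178.        ] ref [[374.01682427 244.24779051]]
t 16.85 pos [ 569.6 -252.7  186.6] yaw 3.13 F [ 0.   0.5 -0.3] w 20.0 shift [0.0001 0.0012 0.0008] spin -0.0
```

View pics/m4.png

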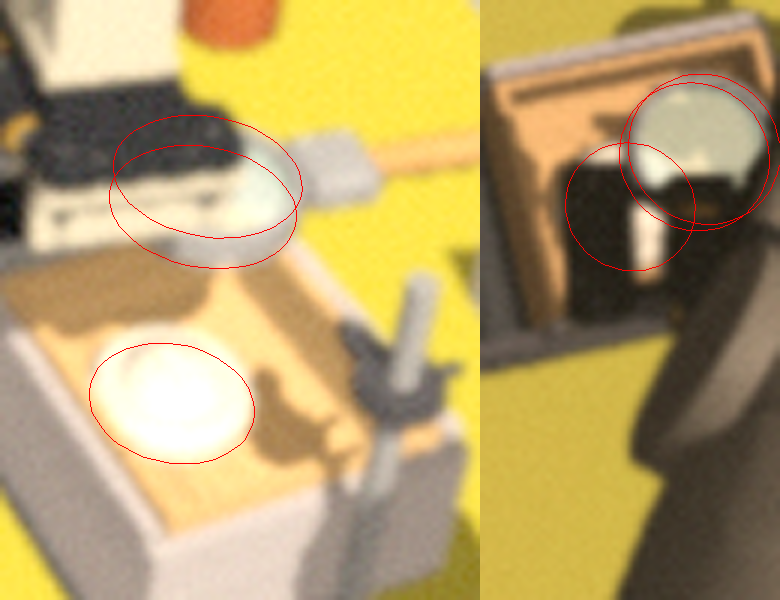

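```bash
cat > ptr.py <<'E'
from h import *
from fit import tp
from scipy.optimize import differential_evolution as DE
a=np.linspace(0,6.283,40)
V=[]
for n,(x0,x1,y0,y1) in(('top',(458,484,132,156)),('side',(398,424,262,298))):
    c=load(n);g=cv2.cvtColor(cv2.imread(f'pics/{n}0.png')[y0:y1,x0:x1],6).astype(float);V.append((c,x0,y0,cv2.resize(g,None,fx=4,fy=4,interpolation=1)))
def mask(c,x0,y0,shape,p):
    x,y,h=p;cs,sn=np.cos(tp[2]),np.sin(tp[2]);m=np.zeros(shape,np.uint8)
    def hull(L):
        L=np.array(L);X=np.c_[x+cs*L[:,0]-sn*L[:,1],y+sn*L[:,0]+cs*L[:,1],h+L[:,2]]
        q=((proj(c,X)-(x0,y0)+.5)*4).astype(np.int32);cv2.fillConvexPoly(m,cv2.convexHull(q),1)
    hull([(18*np.cos(t),18*np.sin(t),z) for t in a for z in(-4,4)])
    hull([(u,v,z) for u in(-6,6) for v in(0,37) for z in(-3,3)])
    # exclude post above collar
    L=np.array([(6*np.cos(t),6*np.sin(t),z) for t in a for z in(4,225-h)])
    X=np.c_[x+L[:,0],y+L[:,1],h+L[:,2]];q=((proj(c,X)-(x0,y0)+.5)*4).astype(np.int32);k=np.zeros(shape,np.uint8);cv2.fillConvexPoly(k,cv2.convexHull(q),1)
    return m,k
def cost(p):
    s=0
    for c,x0,y0,g in V:
        m,k=mask(c,x0,y0,g.shape,p);i=g[(m==1)&(k==0)];o=g[(m==0)&(k==0)]
        if len(i)<50:return 9
        d=cv2.dilate(m,np.ones((25,25)));o=g[(m==0)&(k==0)&(d==1)]
        s-= (o.mean()-i.mean())/(g.std()) - .5*i.std()/g.std()
    return s
P0=np.r_[tp[0]+247*np.sin(tp[2]),tp[1]-247*np.cos(tp[2])]
r=DE(cost,[(P0[0]-10,P0[0]+10),(P0[1]-10,P0[1]+10),(145,210)],seed=1,maxiter=60)
print(P0,r.x,r.fun)
for h in(168,172,175,178,181,184):
    q=DE(lambda z:cost([z[0],z[1],h]),[(P0[0]-10,P0[0]+10),(P0[1]-10,P0[1]+10)],seed=1,maxiter=25);print(h,q.x.round(1),round(q.fun,3))
E
python3 ptr.py
```

```text
[ 667.88997682 -370.7626194 ] [ 668.21364688 -367.34471547  172.5388741 ] -2.642354724279774
168 [ 669.8 -367. ] -2.439
172 [ 668.1 -367.6] -2.635
175 [ 667.4 -368.6] -2.562
178 [ 665.9 -369.6] -2.321
181 [ 665.3 -371.3] -1.969
184 [ 663.8 -371.6] -1.579
```

```bash
python3 -m creep '[{"hand":0,"tx":0,"ty":0.001,"tz":0.0045,"spin":0},{"hand":0,"tx":0,"ty":0,"tz":0,"spin":0},{"hand":0,"tx":0,"ty":0,"tz":0,"spin":0},{"hand":0,"tx":0,"ty":0,"tz":0,"spin":0},{"hand":0,"tx":0,"ty":0,"tz":0,"spin":0}]'
python3 - <<'E'
from h import *
go(569.5,-251.5,182,3.131)
T=cap('top');S=cap('side');p=get_obs()['tool_pos'];a=np.linspace(0,6.283,60)
k=8;x0,y0=340,220
g=cv2.resize(np.clip(S['color'][y0:y0+75,x0:x0+95,::-1]*1.3,0,255).astype(np.uint8),None,fx=k,fy=k,interpolation=2)
L=p+np.array([64.5,-.5,-8.8])
for X in [np.c_[L[0]+38*np.cos(a),L[1]+38*np.sin(a),0*a+L[2]+d] for d in(-8,8)]+[np.c_[668.2+18*np.cos(a),-367.3+18*np.sin(a),0*a+172.5+d] for d in(-4,4)]+[np.c_[634+36*np.cos(a),-252+36*np.sin(a),0*a+54]]:
    cv2.polylines(g,[((proj(S,X)-(x0,y0)+.5)*k).astype(np.int32)],False,(0,0,255),1)
cv2.imwrite('pics/m5.png',g)
E
```

```text
time: 17.58
tool_pos: [569.7, -251.8, 182.3]
tcp_rot: [3.142, 0.0, 3.131]
contact_force: [-0.1, 0.5, -2.0]
grip_width: 19.6
finger_force: 30.0
t 17.57 pos [ 569.7 -251.8  182.3] yaw 3.131 F [-0.1  0.5 -2. ] w 19.6 shift [0.0002 0.0003 0.0003] spin -0.0
```

View pics/m5.png

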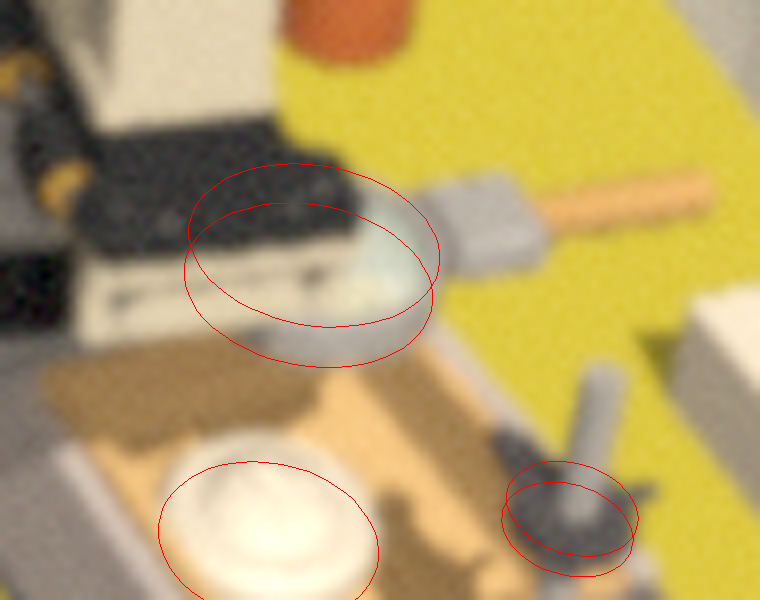

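The overlays match the image: lens ring (310,265), collar (570,520) and cast (268,530). The loupe is level and steady, so I'm handing in.

```bash
python3 -c "
from plant import close_job
print(close_job())"
```

```text
the job is handed in; nothing more can be done
None
```

I pushed the tray against the end stop, and the gripper is holding the loupe level over the face cast with the lens at about 173.5 mm. I measured the focus pointer at about 172.5 mm, give or take a few millimetres. The job is handed in at 17.6 s, and no verdict came back.

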